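Run the missing hand nut down on the block press

TASK

A bean-milk bar is loaded in the long press, but one of its two thick studs has no nut: of the two blue hand nuts lying on the counter, take the one that fits this stud and start it on the thread. Screw it down clockwise, regripping as often as needed; once it meets the grey spring cap and turns stiffly, give it about half a turn more, so that the red band under the cap is just hidden, as at the press's other end, but the cap is not screwed hard down onto the steel plate. Let go with the nut on the stud, and leave everything else where it lies.

Things in the scene. Friction and masses are not known exactly. Their poses are not given: they have to be found in the camera images.
- wide_nut: The hand nut that fits. Blue ribbed plastic ring, 45 mm across the outside, 24 mm high, 27 mm bore right through with thread lugs inside (lowest 5 mm above the underside), 60 g. Lies flat on the counter. Origin: centre of its underside; z is its axis, up. Grip it anywhere round the outside; yaw does not matter.
- stud_top (a point): Top centre of the bare vertical steel stud, 107 mm over the counter; z up. Nose 12 to 18 mm; 24 mm right-hand two-start thread from 12 mm below the top: 14 mm per turn, clockwise from above goes down, self-locking, 1 mm side play. A nut lowered over the nose stops with its underside 14 to 22 mm below this point, by its yaw; clockwise from there it always catches.
- spring_cap (a joint): Travel (m) of the grey spring cap, a 38 mm ring round the bare stud, pushed down by the nut: 0 free, 0.0053 red band just hidden, 0.011 hard on the plate. About 3 N at first touch, then 1.4 N/mm. Free, its top is 25 to 29 mm below the stud top (varies with the bar), so the nut meets it 0.2 to 1.1 turns after it catches; half a turn more is 0.007.
- narrow_nut: The other hand nut, for the small press at the back: blue ribbed ring, 34 mm across, 20 mm high, 19 mm bore, too narrow for the thick stud. Origin: centre of its underside. Leave it. It and the wide nut may lie either way round: one at the right of the counter, one at the left.
- flour_shaker: Steel flour shaker, 61 mm wide, 84 mm tall, standing behind the press. Origin: centre of its underside. Leave it.
- spray_bottle: Spray bottle, 56x119x264 mm, standing at the back right. Origin: centre of its underside. Leave it.
- bench_scraper: Bench scraper, 107x152x20 mm, lying between robot and press. Origin: centre of its underside. Leave it.
- pastry_brush: Pastry brush, 44x180x13 mm, lying between robot and press. Origin: centre of its underside. Leave it.
- timer: Wind-up timer, 63 mm wide, 44 mm tall, at the back left. Origin: centre of its underside. Leave it.
- scissors: Red scissors, 87x199x9 mm, lying at the left beside the wooden tray. Origin: centre of the underside. Leave them.
Things that resemble listed ones, but are neither listed nor needed, are in the scene too. Leave any white look-alike of the wide_nut alone.

How it is judged:
By the outcome, as a careful person would: the job done as asked, in the order asked, and still so for the second after the job is handed in, with the robot touching nothing.
It also fails if it takes over 72 s, if anything falls off the work surface, if the arm or the gripper's body presses on something with over 40 N, if the wrist force passes 120 N, or if a joint passes its speed limit or range.

ROBOT

A 7-joint arm with a two-finger parallel gripper is mounted at the origin on a cart in front of the work surface, level with it; the furniture and walls round the work are solid. World frame = base frame: x ahead of the robot, y to its left, z up, the work surface at z = 0. Lengths are in m, angles in rad, forces in N, time in s.
With the tool pointing down it reaches from about 0.35 to 0.9 m from the base axis. Payload 7.2 kg.
Tool frame: the origin (TCP) lies on the centre line of the jaws, within the pads' length; the fingertips stand 14 mm ahead of it and the grasp point (between the pads) lies 5 mm behind it; z points along the fingers, y is the line along which they close (so a half turn about z gives the same grasp; the last joint's range is limited). The gripper opens to 85 mm and grips with 20 to 120 N. Pads are 22 mm wide; open, the fingers measure 114 mm over their backs; the gripper's body (76 mm by 85 mm) begins 54 mm behind the grasp point. The pads swing forward as they close: fully open they stand 13 mm farther back than shut.
Start: joints at [-0.068, 0.411, -0.013, 1.596, 0.006, 1.134, -0.082], TCP at [0.625, -0, 0.245] pointing down, gripper open.
Joint ranges: [-2.95, 2.95], [-0.29, 1.99], [-1.47, 1.44], [0.14, 2.54], [-1.03, 4.17], [0.13, 1.85], [-2.86, 2.86]. Speed limits (rad/s): [2.39, 2.39, 3.01, 3.01, 3.14, 3.14, 3.14].

INTERFACE

Orientations are given as a 3x3 rotation matrix whose columns are the frame's x, y, z axes.
In Python, from rig import robot gives the robot as it stands. The module is installed in compiled form; this text tells all that it offers.
- The arm moves only by the shell command python3 -m pendant 'ROWS'. ROWS is JSON, a list of rows, each a list of 3 entries, a list of its own where there are three numbers: the closure in counts, from 0 (fully open) to 255 (shut), then the shift along the tool's x, y, z in m, then the turn, a rotation vector about the tool's x, y, z in rad. A call has 1 to 10 rows; each row shifts and turns the commanded pose from where the row before left it, along the tool's axes as they then stand; what a row does not reach is not made up. A row lasts 1/12 s, in which the tool goes at most 41.7 mm and 7.16 degrees, less where a joint would pass 70% of its speed; a pose out of reach is approached as far as the arm can. A call with a gripper value outside its range is refused whole. The fingers move at their own pace and stop on an object; the grip force is fixed at half the most. Time passes only in rows, so rows that do not move let the fingers close. It gives the time, the measured TCP pose, the force, the opening and the grip force at its end, in the units of the state.
- robot.state(): the state, without advancing time (a new reading comes with each control period).
- robot.grab_frame(name): name is "scene" or "side" or "wrist"; returns the picture (480x640x3 uint8, red, green, blue); there is no depth.
- robot.calibration(name): a dict with "fx", "fy", "cx", "cy" (pixels), "T" (4x4, takes a point from camera to world coordinates); the wrist camera has in their place "tool_from_camera" (4x4, takes a point from camera to tool coordinates, whose origin is the TCP and whose axes are the flange's). Camera axes: x right, y up, looking along -z (the intrinsics and any distortion apply to the point x, -y, -z); pixel columns grow to the right and rows downward; lengths in m; the calibration is good to about 2 mm. A picture is of the moment at which its call begins: read the wrist's pose just before it. calibration takes no time and is no camera call.
- robot.close_job(): hands the job in; it is judged then, once.
The state is a dict: "time": time; "q": joint angles; "joint_velocities": joint speeds; "effort": joint torques, N m; "tcp_pos": TCP position; "eef_rot": TCP orientation; "ft_force": force on the tool from outside, world axes, zero at the start; "moment": the same for the moment, N m; "width": finger opening in m; "grip_force": force on a finger pad.
Only numpy, scipy, OpenCV 4.12 (cv2) and the standard library are available. Lean on these libraries where they do the work, as an engineer would, in place of code of your own. Each camera call takes 0.05 s, during which the arm holds its last target. There are 200 camera calls.

## Working session

There is one attempt and no reset: what is moved stays moved. The work goes in short steps, Python scripts to look and compute and a shell command to move; the robot and the scene stay as the last step left them, time stands still between calls to the robot, and variables do not carry over. Pictures are saved under pics/ and viewed, at most 10 in all, crops included, and the job is handed in when it is done.

```bash
mkdir -p pics
cat > h.py <<'E'
import numpy as np,cv2
from rig import robot
def cam(n):
    c=robot.calibration(n)
    if n=='wrist':
        s=robot.state();T=np.eye(4);T[:3,:3]=s['eef_rot'];T[:3,3]=s['tcp_pos']
        c['T']=T@np.array(c['tool_from_camera'])
    c['T']=np.array(c['T']);return c
def ray(c,u,v):
    d=c['T'][:3,:3]@np.array([(u-c['cx'])/c['fx'],-(v-c['cy'])/c['fy'],-1.]);return c['T'][:3,3],d
def onz(c,u,v,z):
    o,d=ray(c,u,v);return o+d*(z-o[2])/d[2]
def proj(c,p):
    q=np.linalg.inv(c['T'])@np.append(p,1);return c['cx']+c['fx']*q[0]/-q[2],c['cy']-c['fy']*q[1]/-q[2]
def grab(n,f):
    c=cam(n);im=cv2.cvtColor(robot.grab_frame(n),cv2.COLOR_RGB2BGR);cv2.imwrite('pics/'+f,im);return c,im
E
python3 - <<'E'
from h import *
for n in('scene','side'):
    c,im=grab(n,n+'1.png');print(n,{k:v for k,v in c.items() if k!='T'},c['T'].round(3).tolist())
    h=cv2.cvtColor(im,cv2.COLOR_BGR2HSV);m=cv2.inRange(h,(95,90,40),(130,255,255))
    k,l,st,ce=cv2.connectedComponentsWithStats(m)
    for i in range(1,k):
        if st[i,4]>60:print(st[i],ce[i].round(1),onz(c,*ce[i],0.012).round(3))
print(robot.calibration('wrist'));s=robot.state();print(s['time'],s['eef_rot'],s['ft_force'])
E
```

```text
scene {'fx': 454.4624285216406, 'fy': 454.4624285216406, 'cx': 311.38238147300626, 'cy': 242.65765594750087} [[-0.894, 0.337, -0.296, 0.291], [-0.448, -0.681, 0.579, 0.566], [-0.007, 0.65, 0.76, 0.831], [0.0, 0.0, 0.0, 1.0]]
[393 195  12  11 109] [398.2 200.1] [ 0.475 -0.285  0.012]
[297 257  21  23 264] [306.8 269.4] [0.584 0.019 0.012]
[161 300  17  17 154] [170.  309.3] [0.795 0.241 0.012]
[293 383  23  26 344] [304.3 395.6] [0.456 0.28  0.012]
side {'fx': 514.057535365083, 'fy': 514.057535365083, 'cx': 314.4551836610642, 'cy': 241.99249560552167} [[0.929, 0.215, -0.301, 0.221], [-0.37, 0.582, -0.724, -0.86], [0.019, 0.784, 0.621, 0.818], [0.0, 0.0, 0.0, 1.0]]
[227 206  15  12 143] [234.2 211.3] [0.457 0.282 0.012]
[290 221  17  15 132] [298.  228.2] [0.593 0.149 0.012]
[311 361  16  16 167] [318.9 368.3] [ 0.475 -0.287  0.012]
{'fx': 422.10359915728196, 'fy': 422.10359915728196, 'cx': 318.5974457443845, 'cy': 238.2168051490046, 'tool_from_camera': array([[-6.62062464e-05,  9.58621645e-01,  2.84683222e-01,
         7.23566329e-02],
       [ 9.99999947e-01, -2.76550445e-05,  3.25684691e-04,
        -5.51675352e-04],
       [ 3.20081322e-04,  2.84683228e-01, -9.58621592e-01,
        -1.28484828e-01],
       [ 0.00000000e+00,  0.00000000e+00,  0.00000000e+00,
         1.00000000e+00]])}
0.1 [[-6.76489092e-05  9.99998874e-01 -1.49916568e-03]
 [ 9.99999994e-01  6.75173036e-05 -8.78363675e-05]
 [-8.77350489e-05 -1.49917162e-03 -9.99998872e-01]] [ 0.19398086  0.14325019 -0.18758562]
```

View pics/scene1.png

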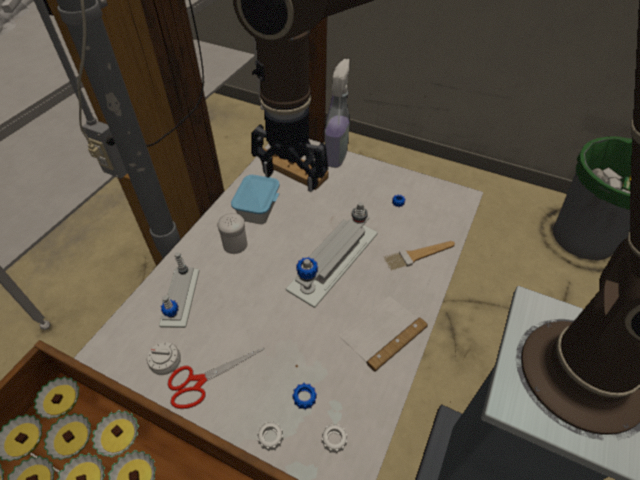

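View pics/side1.png

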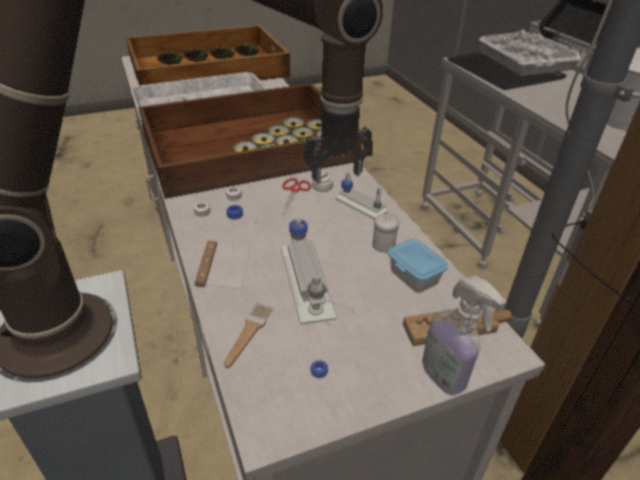

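Left blue ring (scene 304,396) is larger, so it is the wide nut, at about (0.456, 0.281). The narrow nut is at right. The bare stud is at scene ~(360,208) and side ~(316,283). Next I'll enlarge the stud and locate the white look-alikes.

```bash
python3 - <<'E'
from h import *
c=cam('scene');d=cam('side')
for p in((270,437),(335,438)):print(onz(c,*p,.012).round(3))
def tri(a,b):
    o1,d1=ray(c,*a);o2,d2=ray(d,*b);A=np.stack([d1,-d2],1);t=np.linalg.lstsq(A,o2-o1,rcond=None)[0]
    p,q=o1+d1*t[0],o2+d2*t[1];return p.round(4),q.round(4)
print(tri((360,206),(315,280)))
a=cv2.imread('pics/scene1.png')[190:240,330:385];b=cv2.imread('pics/side1.png')[265:325,290:345]
cv2.imwrite('pics/z.png',np.hstack([cv2.resize(a,(400,364)),cv2.resize(b,(334,364))]))
E
python3 -m pendant '[[0,[0.04,-0.024,0],[0,0,0]],[0,[0.035,-0.021,0],[0,0,0]],[0,[0.035,-0.021,0],[0,0,0]],[0,[0.035,-0.021,0],[0,0,0]],[0,[0.035,-0.021,0],[0,0,0]],[0,[0.035,-0.021,0],[0,0,0]],[0,[0.035,-0.021,0],[0,0,0]],[0,[0.031,-0.019,0],[0,0,0]],[0,[0,0,0],[0,0,0]],[0,[0,0,0],[0,0,0]]]'
python3 - <<'E'
from h import *
c,im=grab('wrist','w1.png');h=cv2.cvtColor(im,cv2.COLOR_BGR2HSV);m=cv2.inRange(h,(95,90,40),(130,255,255))
k,l,st,ce=cv2.connectedComponentsWithStats(m)
for i in range(1,k):
    if st[i,4]>100:
        cn=cv2.findContours((l==i).astype('uint8'),0,2)[0][0];(u,v),r=cv2.minEnclosingCircle(cn)
        print(st[i],(u,v,r),onz(c,u,v,0.012).round(4))
s=robot.state();print(s['time'],s['q'],s['tcp_pos'])
E
```

```text
[0.476 0.372 0.012]
[0.374 0.323 0.012]
(array([ 0.5265, -0.1378,  0.0989]), array([ 0.5246, -0.1377,  0.0982]))
time: 0.93
tcp_pos: [0.4569, 0.2789, 0.2451]
eef_rot: [[-0.005, 1.0, -0.001], [1.0, 0.005, 0.0], [0.0, -0.001, -1.0]]
ft_force: [0.2, 0.3, 0.0]
width: 0.0853
grip_force: 0.0
[ 291  173   52   53 1430] (316.5, 199.28260803222656, 26.4260311126709) [0.4543 0.2793 0.012 ]
[415 439  30  23 340] (429.5, 446.5, 15.508162498474121) [0.5735 0.0172 0.012 ]
0.9833 [-0.50180505  0.26739589 -0.1612358   1.8057101   0.04867388  1.07290369
 -0.67886744] [0.45818336 0.2769428  0.24503407]
```

View pics/z.png

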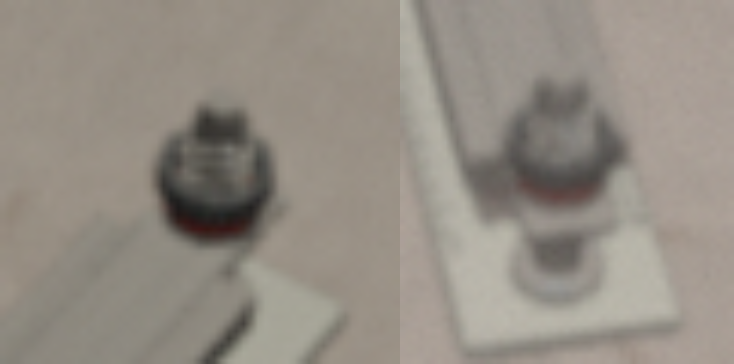

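View pics/w1.png

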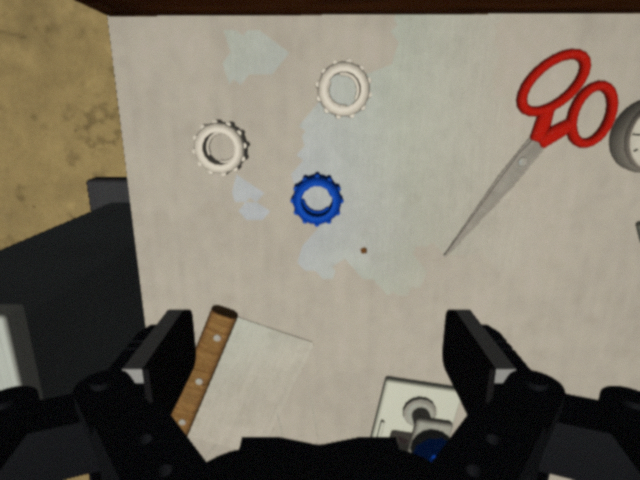

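The wrist view shows the blue nut at (316,199), with the white look-alikes up-left at (220,147) and up at (343,89), clear of the fingers. The crops show the stud top near scene (360,204) and side (316,278). Next I'll descend for a close look.

```bash
python3 -m pendant '[[0,[0,-0.001,0.035],[0,0,0]],[0,[0,0,0.035],[0,0,0]],[0,[0,0,0.035],[0,0,0]],[0,[0,0,0.025],[0,0,0]],[0,[0,0,0],[0,0,0]],[0,[0,0,0],[0,0,0]],[0,[0,0,0],[0,0,0]]]'
cat > nut.py <<'E'
from h import *
import sys
c,im=grab('wrist',sys.argv[1]);h=cv2.cvtColor(im,cv2.COLOR_BGR2HSV);m=cv2.inRange(h,(95,90,40),(130,255,255))
k,l,st,ce=cv2.connectedComponentsWithStats(m)
for i in range(1,k):
    if st[i,4]>300:
        cn=cv2.findContours((l==i).astype('uint8'),0,2)[0][0];(u,v),r=cv2.minEnclosingCircle(cn)
        print(st[i],(u,v,r),onz(c,u,v,0.014).round(4))
        cs,hi=cv2.findContours((l==i).astype('uint8'),cv2.RETR_CCOMP,2)
        for q,a in zip(cs,hi[0]):
            if a[3]>=0 and cv2.contourArea(q)>100:(u,v),(w,z),an=cv2.fitEllipse(q);print('hole',u,v,w,z,onz(c,u,v,0.024).round(4),onz(c,u,v,0.012).round(4))
s=robot.state();print(s['time'],s['q'].round(3),s['tcp_pos'],s['eef_rot'].round(4))
E
python3 nut.py w2.png
```

```text
time: 1.57
tcp_pos: [0.4589, 0.2763, 0.1166]
eef_rot: [[0.002, 1.0, 0.001], [1.0, -0.002, 0.001], [0.001, 0.001, -1.0]]
ft_force: [-0.2, 0.0, 0.7]
width: 0.0851
grip_force: 0.0
[ 272  198   80   82 3532] (311.3334045410156, 238.82766723632812, 40.87058639526367) [0.4543 0.2797 0.014 ]
hole 312.4259948730469 236.6929931640625 33.48115921020508 43.695465087890625 [0.4551 0.2839 0.024 ] [0.4549 0.2804 0.012 ]
1.6167 [-0.513  0.417 -0.153  1.937  0.087  0.791 -0.715] [0.4590839  0.27678261 0.11713918] [[ 0.0013  1.      0.0025]
 [ 1.     -0.0013  0.0013]
 [ 0.0014  0.0025 -1.    ]]
```

```bash
python3 -m pendant '[[0,[0.0035,-0.004,0.03],[0,0,0]],[0,[0,0,0.03],[0,0,0]],[0,[0,0,0.025],[0,0,0]],[0,[0,0,0.01],[0,0,0]],[0,[0,0,0],[0,0,0]],[0,[0,0,0],[0,0,0]]]'
```

```text
time: 2.12
tcp_pos: [0.4544, 0.2806, 0.0215]
eef_rot: [[0.0, 1.0, 0.001], [1.0, -0.0, 0.001], [0.001, 0.001, -1.0]]
ft_force: [0.2, -0.2, 0.2]
width: 0.0854
grip_force: 0.0
```

```bash
python3 -m pendant '[[0,[0,0,0.008],[0,0,0]],[0,[0,0,0],[0,0,0]],[255,[0,0,0],[0,0,0]],[255,[0,0,0],[0,0,0]],[255,[0,0,0],[0,0,0]],[255,[0,0,0],[0,0,0]],[255,[0,0,0],[0,0,0]],[255,[0,0,0],[0,0,0]],[255,[0,0,0],[0,0,0]],[255,[0,0,0],[0,0,0]]]'
```

```text
time: 2.95
tcp_pos: [0.454, 0.2804, 0.0131]
eef_rot: [[0.0, 1.0, 0.001], [1.0, -0.0, 0.0], [0.0, 0.001, -1.0]]
ft_force: [-0.7, -1.4, 6.4]
width: 0.0439
grip_force: 61.1
```

```bash
python3 -m pendant '[[255,[0,0,-0.01],[0,0,0]],[255,[0,0,-0.03],[0,0,0]],[255,[0,0,-0.04],[0,0,0]],[255,[0,0,-0.04],[0,0,0]],[255,[0,0,-0.04],[0,0,0]],[255,[0,0,-0.04],[0,0,0]],[255,[-0.03,0.004,-0.02],[0,0,0]],[255,[-0.036,0.006,0],[0,0,0]],[255,[-0.036,0.006,0],[0,0,0]],[255,[-0.036,0.006,0],[0,0,0]]]'
python3 -m pendant '[[255,[-0.036,0.006,0],[0,0,0]],[255,[-0.036,0.006,0],[0,0,0]],[255,[-0.036,0.006,0],[0,0,0]],[255,[-0.036,0.006,0],[0,0,0]],[255,[-0.036,0.006,0],[0,0,0]],[255,[-0.036,0.006,0],[0,0,0]],[255,[-0.036,0.006,0],[0,0,0]],[255,[-0.028,0.006,0],[0,0,0]],[255,[0,0,0],[0,0,0]],[255,[0,0,0],[0,0,0]]]'
python3 nut.py w3.png
```

```text
time: 3.78
tcp_pos: [0.4754, 0.1409, 0.2337]
eef_rot: [[-0.001, 1.0, 0.002], [1.0, 0.001, 0.001], [0.001, 0.002, -1.0]]
ft_force: [0.3, 0.1, -0.6]
width: 0.0441
grip_force: 61.2
time: 4.62
tcp_pos: [0.5232, -0.1396, 0.2327]
eef_rot: [[0.004, 1.0, -0.0], [1.0, -0.004, -0.0], [-0.0, -0.0, -1.0]]
ft_force: [0.3, -0.1, -0.5]
width: 0.0437
grip_force: 61.1
[ 606   94   34  164 3795] (638.5, 175.5, 81.50163269042969) [ 0.7854 -0.1176  0.014 ]
[  250   265   138   142 12371] (318.1392517089844, 336.4303894042969, 71.48775482177734) [ 0.5216 -0.2648  0.014 ]
hole 319.6195068359375 333.5498962402344 39.377017974853516 62.60067367553711 [ 0.523  -0.2562  0.024 ] [ 0.523 -0.263  0.012]
4.6667 [ 0.098  0.279  0.086  1.822 -0.028  1.042  0.194] [ 0.52323433 -0.13779163  0.23256112] [[ 1.1e-03  1.0e+00 -2.0e-04]
 [ 1.0e+00 -1.1e-03  6.0e-04]
 [ 6.0e-04 -2.0e-04 -1.0e+00]]
```

View pics/w3.png

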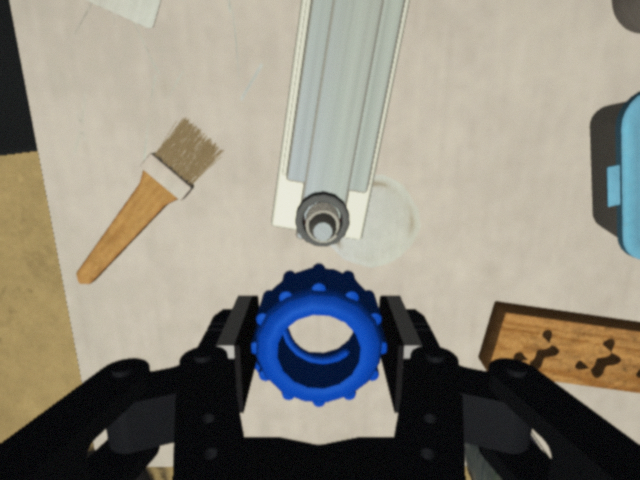

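The view shows the held nut centred at (319,~340) and the bare stud's top disc at ~(323,230). I'll compute the offsets.

Run:
```python
from h import *
c=cam('wrist');im=cv2.imread('pics/w3.png')
T=np.array(c['tool_from_camera']);c2=dict(c,T=T)
for p in((-.0225,0,-.011),(-.0225,0,-.008),(.0225,0,.013),(.0225,0,.010),(.0135,0,-.011),(-.0135,0,.013),(0,.0,-.011)):print(p,np.round(proj(c2,np.array(p)),1))
for uv in((323,230),(322,229)):
    p=onz(c,*uv,.107);print(p.round(4),(np.linalg.inv(np.array(np.vstack([np.hstack([robot.state()['eef_rot'],np.array(robot.state()['tcp_pos'])[:,None]]),[0,0,0,1]])))@np.append(p,1)).round(4))
cv2.imwrite('pics/z2.png',cv2.resize(im[180:420,240:400],(400,600),interpolation=2))
```

```text
(-0.0225, 0, -0.011) [320.4 412. ]
(-0.0225, 0, -0.008) [320.4 406. ]
(0.0225, 0, 0.013) [320.3 259.4]
(0.0225, 0, 0.01) [320.3 262.3]
(0.0135, 0, -0.011) [320.5 313.2]
(-0.0135, 0, 0.013) [320.2 349. ]
(0, 0.0, -0.011) [320.5 352. ]
[ 0.5253 -0.1355  0.107 ] [0.0023 0.0021 0.1256 1.    ]
[ 0.5247 -0.1348  0.107 ] [0.0029 0.0015 0.1256 1.    ]
```

View pics/z2.png

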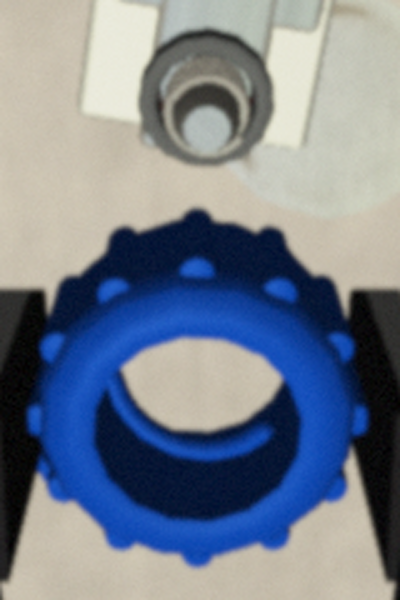

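```bash
python3 -m pendant '[[255,[0.002,0.0025,0],[0,0,-0.12]],[255,[0,0,0],[0,0,-0.12]],[255,[0,0,0],[0,0,-0.12]],[255,[0,0,0],[0,0,-0.12]],[255,[0,0,0],[0,0,-0.12]],[255,[0,0,0],[0,0,-0.12]],[255,[0,0,0],[0,0,-0.12]],[255,[0,0,0],[0,0,-0.12]],[255,[0,0,0],[0,0,-0.12]],[255,[0,0,0],[0,0,-0.12]]]'
python3 -m pendant '[[255,[0,0,0.03],[0,0,-0.12]],[255,[0,0,0.03],[0,0,-0.12]],[255,[0,0,0],[0,0,-0.12]],[255,[0,0,0],[0,0,-0.12]],[255,[0,0,0],[0,0,-0.12]],[255,[0,0,0],[0,0,-0.12]],[255,[0,0,0],[0,0,-0.12]],[255,[0,0,0],[0,0,-0.12]],[255,[0,0,0],[0,0,-0.12]],[255,[0,0,0],[0,0,-0.12]]]'
python3 -m pendant '[[255,[0,0,0],[0,0,0]]]'
python3 nut.py w4.png; python3 -c "
import cv2;im=cv2.imread('pics/w4.png');cv2.imwrite('pics/z3.png',cv2.resize(im[180:420,220:420],(500,600),interpolation=2))"
```

```text
time: 5.5
tcp_pos: [0.5259, -0.1336, 0.2327]
eef_rot: [[-0.935, 0.354, 0.0], [0.354, 0.935, 0.001], [0.0, 0.001, -1.0]]
ft_force: [-0.2, -0.7, -0.9]
width: 0.0435
grip_force: 61.1
time: 6.33
tcp_pos: [0.526, -0.1337, 0.1728]
eef_rot: [[-0.669, -0.743, 0.0], [-0.743, 0.669, 0.0], [-0.0, 0.0, -1.0]]
ft_force: [0.1, 0.6, 0.2]
width: 0.0436
grip_force: 61.2
time: 6.42
tcp_pos: [0.526, -0.134, 0.1727]
eef_rot: [[-0.67, -0.743, 0.0], [-0.743, 0.67, 0.001], [-0.0, 0.0, -1.0]]
ft_force: [0.9, -0.8, -0.5]
width: 0.0437
grip_force: 61.2
[193   0  46  16 487] (215.5, 0.5, 22.505653381347656) [ 0.4796 -0.2784  0.014 ]
[  250   264   138   143 12441] (318.8562927246094, 335.8124694824219, 71.8365707397461) [ 0.5858 -0.0667  0.014 ]
hole 319.7886657714844 333.34930419921875 39.04938507080078 62.414794921875 [ 0.5801 -0.072   0.024 ] [ 0.5846 -0.067   0.012 ]
[465 458  37  22 599] (483.0, 470.5, 19.9061279296875) [0.568  0.1215 0.014 ]
6.4667 [ 0.441  0.375 -0.354  1.86   0.158  0.934  2.416] [ 0.52602483 -0.13426916  0.17265585] [[-6.753e-01 -7.375e-01  2.000e-04]
 [-7.375e-01  6.753e-01  5.000e-04]
 [-5.000e-04  2.000e-04 -1.000e+00]]
```

View pics/z3.png

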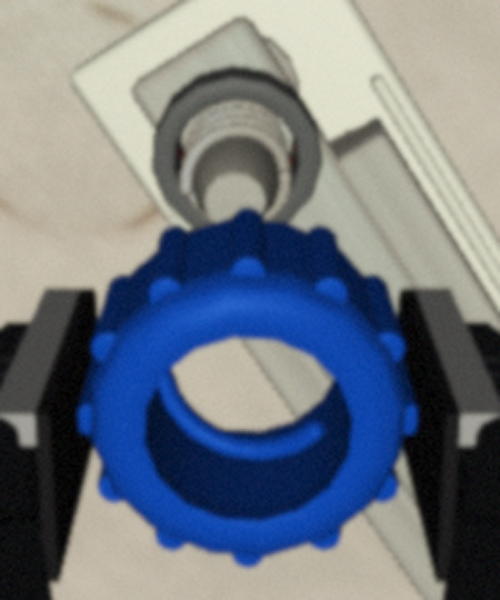

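Run:
```python
from h import *
c=cam('wrist');s=robot.state();R=np.array(s['eef_rot']);t=np.array(s['tcp_pos'])
p=onz(c,314,259,.107);print(t,p.round(4),(R.T@(p-t)).round(4))
p=np.array([.5255,-.1358,.107]);print(np.round(proj(c,p),1),(R.T@(p-t)).round(4))
```

```text
[ 0.52602483 -0.13426916  0.17265585] [ 0.5242 -0.1389  0.107 ] [ 0.0047 -0.0018  0.0657]
[316.4 265.1] [ 0.0015 -0.0007  0.0657]
```

```bash
python3 -m pendant '[[255,[0.0046,-0.0013,0.01],[0,0,0]],[255,[0,0,0.02],[0,0,0]],[255,[0,0,0.02],[0,0,0]],[255,[0,0,0.006],[0,0,0]],[255,[0,0,0.004],[0,0,0]],[255,[0,0,0.002],[0,0,0]],[255,[0,0,0],[0,0,0]]]'
```

```text
time: 7.05
tcp_pos: [0.5241, -0.1399, 0.1104]
eef_rot: [[-0.676, -0.737, 0.0], [-0.737, 0.676, -0.0], [-0.0, -0.0, -1.0]]
ft_force: [0.6, -1.0, 0.4]
width: 0.0438
grip_force: 61.2
```

```bash
python3 -m pendant '[[255,[0,0,0.002],[0,0,0]],[255,[0,0,0.002],[0,0,0]],[255,[0,0,0],[0,0,0]]]'; python3 -m pendant '[[255,[0,0,0.002],[0,0,0]],[255,[0,0,0],[0,0,0]]]'
```

```text
time: 7.3
tcp_pos: [0.5242, -0.1401, 0.1066]
eef_rot: [[-0.676, -0.737, 0.001], [-0.737, 0.676, -0.0], [-0.0, -0.001, -1.0]]
ft_force: [0.7, -0.2, -1.0]
width: 0.0437
grip_force: 61.2
time: 7.47
tcp_pos: [0.5243, -0.1398, 0.1044]
eef_rot: [[-0.675, -0.737, 0.001], [-0.737, 0.675, 0.0], [-0.001, -0.001, -1.0]]
ft_force: [1.6, 1.2, 0.3]
width: 0.0438
grip_force: 61.2
```

```bash
python3 -m pendant '[[255,[0,0,0.002],[0,0,0]],[255,[0,0,0],[0,0,0]]]'; python3 -m pendant '[[255,[0,0,0.002],[0,0,0]],[255,[0,0,0],[0,0,0]]]'
```

```text
time: 7.63
tcp_pos: [0.5243, -0.1398, 0.1022]
eef_rot: [[-0.675, -0.738, 0.001], [-0.738, 0.675, 0.0], [-0.001, -0.0, -1.0]]
ft_force: [1.1, 1.7, -0.4]
width: 0.0438
grip_force: 61.2
time: 7.8
tcp_pos: [0.5242, -0.1398, 0.1001]
eef_rot: [[-0.675, -0.738, 0.001], [-0.738, 0.675, 0.0], [-0.001, -0.0, -1.0]]
ft_force: [1.4, 1.5, -1.2]
width: 0.0441
grip_force: 61.2
```

```bash
python3 -m pendant '[[255,[0,0,0.0015],[0,0,0]],[255,[0,0,0],[0,0,0]]]'; python3 -m pendant '[[255,[0,0,0.0015],[0,0,0]],[255,[0,0,0],[0,0,0]]]'
```

```text
time: 7.97
tcp_pos: [0.5243, -0.1398, 0.0992]
eef_rot: [[-0.675, -0.738, 0.001], [-0.738, 0.675, 0.0], [-0.001, -0.001, -1.0]]
ft_force: [0.7, 1.6, 4.2]
width: 0.0438
grip_force: 62.0
time: 8.13
tcp_pos: [0.5244, -0.1399, 0.0987]
eef_rot: [[-0.675, -0.737, 0.001], [-0.737, 0.675, -0.0], [-0.0, -0.001, -1.0]]
ft_force: [-2.7, 2.2, 15.9]
width: 0.044
grip_force: 63.2
```

```bash
python3 -m pendant '[[255,[0,0,-0.0015],[0,0,0]],[60,[0,0,0],[0,0,0]],[60,[0,0,0],[0,0,0]],[60,[0,0,0],[0,0,0]],[60,[0,0,0],[0,0,0]],[60,[-0.0022,0.0008,0],[0,0,0]],[60,[0,0,0],[0,0,0]]]'
python3 -m pendant '[[255,[0,0,0],[0,0,0]],[255,[0,0,0],[0,0,0]],[255,[0,0,0],[0,0,0]],[255,[0,0,0],[0,0,0]],[255,[0,0,0],[0,0,0]]]'
```

```text
time: 8.72
tcp_pos: [0.5248, -0.1375, 0.0986]
eef_rot: [[-0.675, -0.738, -0.0], [-0.738, 0.675, 0.0], [-0.0, 0.0, -1.0]]
ft_force: [-0.5, -0.1, 0.8]
width: 0.065
grip_force: 0.0
time: 9.13
tcp_pos: [0.5251, -0.1379, 0.099]
eef_rot: [[-0.675, -0.737, 0.001], [-0.737, 0.675, -0.0], [-0.0, -0.001, -1.0]]
ft_force: [0.4, 0.9, 3.2]
width: 0.0438
grip_force: 60.6
```

```bash
python3 -m pendant '[[255,[0,0,0.0002],[0,0,0.12]],[255,[0,0,0.0002],[0,0,0.12]],[255,[0,0,0.0003],[0,0,0.12]],[255,[0,0,0.0003],[0,0,0.12]],[255,[0,0,0.0003],[0,0,0.12]]]'; python3 -c "
from h import *
s=robot.state();print(s['q'].round(3),s['moment'],s['ft_force'])"
```

```text
time: 9.55
tcp_pos: [0.525, -0.1378, 0.0976]
eef_rot: [[-0.975, -0.222, 0.001], [-0.222, 0.975, 0.0], [-0.001, 0.0, -1.0]]
ft_force: [0.7, 0.5, 2.3]
width: 0.0439
grip_force: 60.7
[ 0.307  0.457 -0.179  1.932  0.114  0.762  1.858] [ 0.14298516 -0.01437211  0.03469712] [0.69260994 0.54029392 2.28601803]
```

```bash
cat > st.py <<'E'
from h import *
s=robot.state();print('q7',round(s['q'][6],3),'M',s['moment'].round(3),'F',s['ft_force'].round(2),'tcp',s['tcp_pos'].round(5),'yaw',round(float(np.arctan2(s['eef_rot'][0][1],s['eef_rot'][0][0])),3),'eff',s['effort'].round(2)[6],s['time'])
E
python3 -m pendant '[[255,[0,0,0.00027],[0,0,0.12]],[255,[0,0,0.00027],[0,0,0.12]],[255,[0,0,0.00027],[0,0,0.12]],[255,[0,0,0.00027],[0,0,0.12]],[255,[0,0,0.00027],[0,0,0.12]]]' >/dev/null; python3 st.py
python3 -m pendant '[[255,[0,0,0.00027],[0,0,0.12]],[255,[0,0,0.00027],[0,0,0.12]],[255,[0,0,0.00027],[0,0,0.12]]]' >/dev/null; python3 st.py
python3 -m pendant '[[255,[0,0,0.00027],[0,0,0.12]],[255,[0,0,0.00027],[0,0,0.12]],[255,[0,0,0.00027],[0,0,0.12]]]'; python3 st.py
```

```text
q7 1.343 M [ 0.108 -0.145  0.   ] F [ 0.84 -0.31  1.41] tcp [ 0.52521 -0.13774  0.0963 ] yaw 2.765 eff 2.02 9.9667
q7 1.036 M [ 0.056 -0.156  0.017] F [1.01 0.32 0.69] tcp [ 0.52518 -0.13781  0.09551] yaw 2.405 eff 2.01 10.2167
time: 10.47
tcp_pos: [0.5252, -0.1379, 0.0948]
eef_rot: [[-0.457, 0.89, 0.001], [0.89, 0.457, -0.0], [-0.001, 0.001, -1.0]]
ft_force: [1.4, 0.5, 1.7]
width: 0.0439
grip_force: 60.8
q7 0.731 M [ 0.006 -0.063 -0.039] F [1.4  0.49 1.69] tcp [ 0.52519 -0.13792  0.09475] yaw 2.045 eff 1.99 10.4667
```

```bash
for i in 1 2 3; do :; done
python3 -m pendant '[[255,[0,0,0.00027],[0,0,0.12]],[255,[0,0,0.00027],[0,0,0.12]],[255,[0,0,0.00027],[0,0,0.12]]]' >/dev/null; python3 st.py
python3 -m pendant '[[255,[0,0,0.00027],[0,0,0.12]],[255,[0,0,0.00027],[0,0,0.12]],[255,[0,0,0.00027],[0,0,0.12]]]' >/dev/null; python3 st.py
python3 -m pendant '[[255,[0,0,0.00027],[0,0,0.12]],[255,[0,0,0.00027],[0,0,0.12]],[255,[0,0,0.00027],[0,0,0.12]]]' >/dev/null; python3 st.py
python3 -m pendant '[[255,[0,0,0.00027],[0,0,0.12]],[255,[0,0,0.00027],[0,0,0.12]],[255,[0,0,0.00027],[0,0,0.12]]]'; python3 st.py
```

```text
q7 0.428 M [ 0.141 -0.077  0.041] F [0.69 0.62 1.78] tcp [ 0.52515 -0.13792  0.09394] yaw 1.685 eff 1.97 10.7167
q7 0.127 M [0.15  0.208 0.059] F [0.11 0.71 4.56] tcp [ 0.52499 -0.1379   0.09324] yaw 1.325 eff 1.93 10.9667
q7 -0.171 M [0.259 0.203 0.042] F [-1.21  2.19  5.12] tcp [ 0.52495 -0.13768  0.09251] yaw 0.965 eff 1.9 11.2167
time: 11.47
tcp_pos: [0.5251, -0.1375, 0.0918]
eef_rot: [[0.822, 0.569, 0.001], [0.569, -0.822, 0.001], [0.001, -0.0, -1.0]]
ft_force: [-1.3, 1.8, 5.6]
width: 0.0437
grip_force: 61.2
q7 -0.465 M [0.368 0.138 0.074] F [-1.33  1.81  5.63] tcp [ 0.52511 -0.13748  0.09176] yaw 0.605 eff 1.88 11.4667
```

```bash
python3 -m pendant '[[255,[0,0,0.00027],[0,0,0.12]],[255,[0,0,0.00027],[0,0,0.12]],[255,[0,0,0.00027],[0,0,0.12]],[255,[0,0,0.00027],[0,0,0.12]],[255,[0,0,0.00027],[0,0,0.12]]]' >/dev/null; python3 st.py
python3 -m pendant '[[255,[0,0,0.00027],[0,0,0.12]],[255,[0,0,0.00027],[0,0,0.12]],[255,[0,0,0.00027],[0,0,0.12]],[255,[0,0,0.00027],[0,0,0.12]],[255,[0,0,0.00027],[0,0,0.12]]]' ; python3 st.py
python3 - <<'E'
from h import *
a=[]
for n,r in(('scene',(slice(190,250),slice(320,395))),('side',(slice(250,325),slice(275,360)))):
    c,im=grab(n,n+'2.png');o=cv2.imread('pics/%s1.png'%n);a+=[np.vstack([cv2.resize(x[r],(390,290),interpolation=2) for x in(o,im)])]
    for x in(o,im):
        h=cv2.cvtColor(x[r],cv2.COLOR_BGR2HSV);m=(cv2.inRange(h,(0,110,40),(10,255,255))|cv2.inRange(h,(170,110,40),(180,255,255)));print(n,(m>0).sum())
cv2.imwrite('pics/z4.png',np.hstack(a))
E
```

```text
q7 -0.949 M [ 0.436 -0.034  0.023] F [-0.86  1.14  6.19] tcp [ 0.52548 -0.13742  0.09055] yaw 0.005 eff 1.85 11.8833
time: 12.3
tcp_pos: [0.526, -0.1377, 0.0894]
eef_rot: [[0.828, -0.56, 0.002], [-0.56, -0.828, 0.0], [0.002, -0.002, -1.0]]
ft_force: [0.5, 1.3, 8.2]
width: 0.0437
grip_force: 61.4
q7 -1.426 M [ 0.268 -0.175  0.061] F [0.53 1.28 8.16] tcp [ 0.526   -0.13765  0.08942] yaw -0.595 eff 1.83 12.3
scene 11
scene 0
side 0
side 0
```

View pics/z4.png

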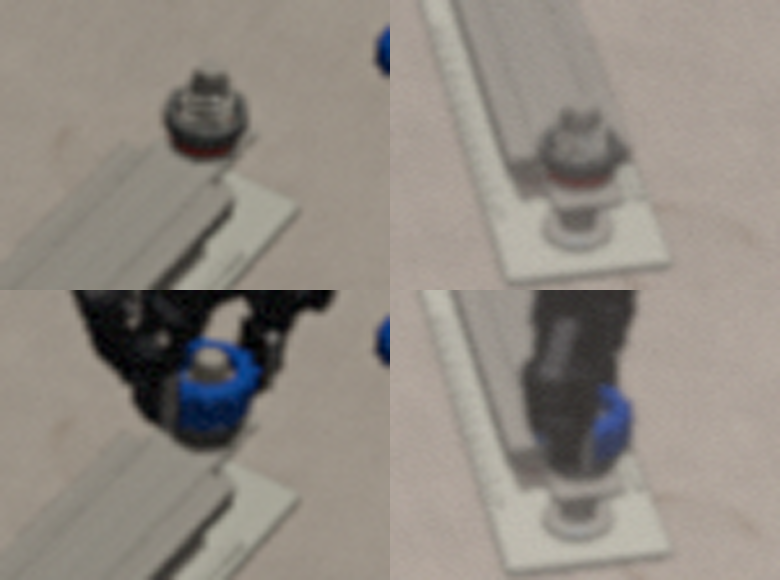

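Before (top) the red band shows under the cap. Now (bottom) the nut sits on the cap with the band almost gone. The force step puts first contact at TCP z≈0.0935, so cap travel is about 4 mm. About 1.2 rad more completes the half turn.

```bash
python3 -m pendant '[[255,[0,0,0.00027],[0,0,0.12]],[255,[0,0,0.00027],[0,0,0.12]],[255,[0,0,0.00027],[0,0,0.12]],[255,[0,0,0.00027],[0,0,0.12]],[255,[0,0,0.00027],[0,0,0.12]]]' >/dev/null; python3 st.py
python3 -m pendant '[[255,[0,0,0.00027],[0,0,0.12]],[255,[0,0,0.00027],[0,0,0.12]],[255,[0,0,0.00027],[0,0,0.12]],[255,[0,0,0.00027],[0,0,0.12]],[255,[0,0,0.00027],[0,0,0.12]]]' ; python3 st.py
```

```text
q7 -1.902 M [ 0.055 -0.24   0.039] F [1.44 0.83 9.29] tcp [ 0.52626 -0.13804  0.08829] yaw -1.195 eff 1.85 12.8167
time: 13.23
tcp_pos: [0.5263, -0.1384, 0.0871]
eef_rot: [[-0.222, -0.975, 0.003], [-0.975, 0.222, -0.001], [-0.0, -0.003, -1.0]]
ft_force: [-0.0, 0.5, 11.0]
width: 0.0438
grip_force: 61.7
q7 -2.387 M [-0.129 -0.09   0.028] F [-1.000e-02  5.400e-01  1.101e+01] tcp [ 0.52627 -0.13835  0.08708] yaw -1.795 eff 1.89 13.2333
```

Release, back off, and look at the band with the tilted wrist camera.

```bash
python3 -m pendant '[[0,[0,0,0],[0,0,0]],[0,[0,0,0],[0,0,0]],[0,[0,0,0],[0,0,0]],[0,[0,0,0],[0,0,0]],[0,[0,0,0],[0,0,0]],[0,[0,0,0],[0,0,0]],[0,[0,0,-0.01],[0,0,0]],[0,[0,0,-0.03],[0,0,0]],[0,[0,0,-0.03],[0,0,0]],[0,[0,0,-0.02],[0,0,0]]]'
python3 -m pendant '[[0,[0.025,0,0],[0,0,0]],[0,[0.02,0,0],[0,-0.05,0]],[0,[0,0,0],[0,-0.1,0]],[0,[0,0,0],[0,-0.1,0]],[0,[0,0,0],[0,-0.1,0]],[0,[0,0,0],[0,-0.1,0]],[0,[0,0,0],[0,-0.05,0]],[0,[0,0,0],[0,0,0]],[0,[0,0,0],[0,0,0]]]'
python3 - <<'E'
from h import *
c,im=grab('wrist','w5.png');p=proj(c,np.array([.5253,-.1375,.08]));print(p)
u,v=map(int,p);cv2.imwrite('pics/z5.png',cv2.resize(im[max(v-75,0):v+75,max(u-100,0):u+100],(800,600),interpolation=2))
E
python3 st.py
```

```text
time: 14.07
tcp_pos: [0.525, -0.1388, 0.1788]
eef_rot: [[-0.218, -0.976, 0.001], [-0.976, 0.218, -0.001], [0.0, -0.002, -1.0]]
ft_force: [1.1, 0.6, -0.1]
width: 0.0854
grip_force: 0.0
time: 14.82
tcp_pos: [0.5146, -0.1831, 0.1761]
eef_rot: [[-0.192, -0.976, 0.104], [-0.857, 0.219, 0.466], [-0.478, 0.0, -0.878]]
ft_force: [1.0, -0.3, 0.2]
width: 0.0856
grip_force: 0.0
(np.float64(316.7454304172289), np.float64(234.92075897959924))
q7 -2.134 M [-0.498  0.082  0.049] F [-0.01  0.41 -0.27] tcp [ 0.51504 -0.18213  0.17617] yaw -1.764 eff 0.04 14.8667
```

View pics/z5.png

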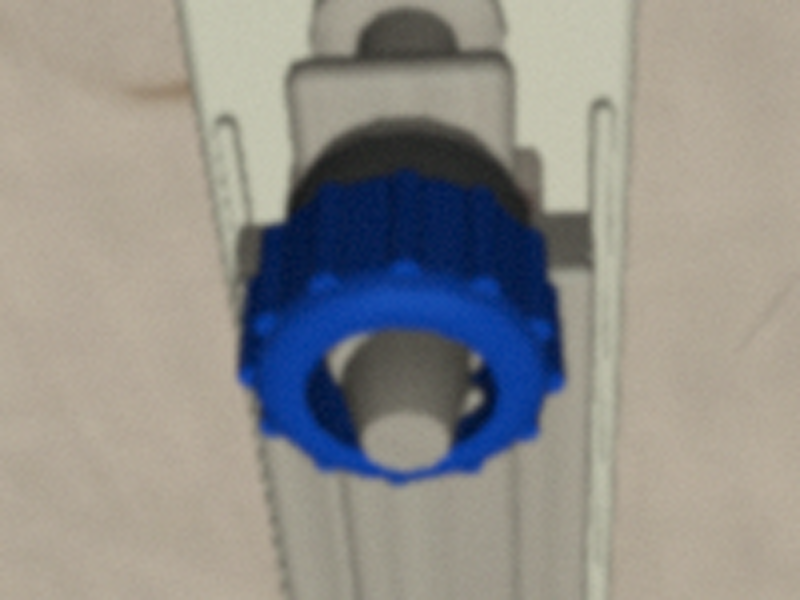

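The view from ~45° shows the nut on the stud seated on the dark cap, which sits just over the steel plate. No red is visible at rows ~118–200. I'll check that numerically and estimate the nut's height.

Run:
```python
from h import *
c=cam('wrist');im=cv2.imread('pics/w5.png').astype(int)
u0,v0=316-100,234-75
for v in range(186,206):print(v,[tuple(im[v,u][::-1]) for u in(300,317,334)])
# project expected heights at near side (camera side) of cap r=19, nut r=21.5 ; camera dir = tool x horizontally
P=np.array([.5253,-.1375]);o=c['T'][:2,3]-P;o/=np.linalg.norm(o)
for z in(.070,.072,.074,.076,.078):print(z,np.round(proj(c,np.append(P+o*.0215,z)),1),np.round(proj(c,np.append(P+o*.019,z-.0)),1))
print('studtop',np.round(proj(c,np.append(P,.107)),1))
```

```text
186 [(np.int64(166), np.int64(160), np.int64(147)), (np.int64(159), np.int64(155), np.int64(141)), (np.int64(166), np.int64(162), np.int64(147))]
187 [(np.int64(166), np.int64(162), np.int64(146)), (np.int64(142), np.int64(139), np.int64(126)), (np.int64(166), np.int64(161), np.int64(147))]
188 [(np.int64(163), np.int64(160), np.int64(146)), (np.int64(112), np.int64(110), np.int64(101)), (np.int64(166), np.int64(161), np.int64(146))]
189 [(np.int64(165), np.int64(160), np.int64(145)), (np.int64(89), np.int64(87), np.int64(77)), (np.int64(166), np.int64(162), np.int64(147))]
190 [(np.int64(161), np.int64(158), np.int64(142)), (np.int64(77), np.int64(74), np.int64(68)), (np.int64(160), np.int64(157), np.int64(141))]
191 [(np.int64(156), np.int64(152), np.int64(138)), (np.int64(65), np.int64(63), np.int64(59)), (np.int64(146), np.int64(145), np.int64(131))]
192 [(np.int64(133), np.int64(130), np.int64(119)), (np.int64(52), np.int64(51), np.int64(47)), (np.int64(122), np.int64(120), np.int64(110))]
193 [(np.int64(102), np.int64(99), np.int64(88)), (np.int64(41), np.int64(41), np.int64(39
[... 1180 characters left out ...]
.int64(35)), (np.int64(8), np.int64(33), np.int64(71)), (np.int64(40), np.int64(40), np.int64(38))]
203 [(np.int64(39), np.int64(42), np.int64(44)), (np.int64(11), np.int64(32), np.int64(79)), (np.int64(38), np.int64(40), np.int64(39))]
204 [(np.int64(25), np.int64(32), np.int64(49)), (np.int64(12), np.int64(33), np.int64(80)), (np.int64(34), np.int64(39), np.int64(47))]
205 [(np.int64(18), np.int64(31), np.int64(65)), (np.int64(5), np.int64(29), np.int64(77)), (np.int64(28), np.int64(34), np.int64(54))]
0.07 [317.2 193.6] [317.2 197. ]
0.072 [317.2 195.8] [317.2 199.3]
0.074 [317.2 198.1] [317.1 201.6]
0.076 [317.2 200.5] [317.1 204. ]
0.078 [317.1 202.8] [317.1 206.3]
studtop [316.9 269. ]
```

No red at all, and the nut's underside is at z≈0.075. The estimated travel is only ~5.5–6.5 mm and the grip carried part of the spring load. I'll regrip and add about 20° for margin, to a true half turn.

```bash
python3 -m pendant '[[0,[0,0,0],[0,0.1,0]],[0,[0,0,0],[0,0.1,0]],[0,[0,0,0],[0,0.1,0]],[0,[0,0,0],[0,0.1,0]],[0,[0,0,0],[0,0.1,0]],[0,[-0.022,0,0],[0,0,0]],[0,[-0.022,0,0],[0,0,0]],[0,[0,0,0],[0,0,-0.12]],[0,[0,0,0],[0,0,-0.12]],[0,[0,0,0],[0,0,-0.12]]]'
python3 -m pendant '[[0,[0,0,0],[0,0,-0.12]],[0,[0,0,0],[0,0,-0.12]],[0,[0,0,0],[0,0,-0.12]],[0,[0,0,0],[0,0,-0.12]],[0,[0,0,0],[0,0,-0.12]],[0,[0,0,0],[0,0,-0.12]],[0,[0,0,0],[0,0,0]],[0,[0,0,0],[0,0,0]]]'
python3 - <<'E'
from h import *
s=robot.state();R=np.array(s['eef_rot']);print((R.T@(np.array([.5255,-.1378,.088])-s['tcp_pos'])).round(4),R.round(3))
E
```

```text
time: 15.7
tcp_pos: [0.5254, -0.1364, 0.1763]
eef_rot: [[0.152, -0.988, 0.001], [-0.988, -0.152, -0.002], [0.002, -0.0, -1.0]]
ft_force: [0.2, -0.8, 0.7]
width: 0.0855
grip_force: 0.0
time: 16.37
tcp_pos: [0.5251, -0.1377, 0.1764]
eef_rot: [[0.758, -0.652, 0.001], [-0.652, -0.758, 0.0], [0.001, -0.001, -1.0]]
ft_force: [-0.4, 0.3, 0.2]
width: 0.0858
grip_force: 0.0
[ 0.0003 -0.0001  0.0884] [[ 0.758 -0.652  0.001]
 [-0.652 -0.758  0.   ]
 [ 0.001 -0.001 -1.   ]]
```

```bash
python3 -m pendant '[[0,[0,0,0.03],[0,0,0]],[0,[0,0,0.03],[0,0,0]],[0,[0,0,0.02],[0,0,0]],[0,[0,0,0.008],[0,0,0]],[0,[0,0,0],[0,0,0]],[255,[0,0,0],[0,0,0]],[255,[0,0,0],[0,0,0]],[255,[0,0,0],[0,0,0]],[255,[0,0,0],[0,0,0]],[255,[0,0,0],[0,0,0]]]'
python3 -m pendant '[[255,[0,0,0],[0,0,0]],[255,[0,0,0],[0,0,0]],[255,[0,0,0],[0,0,0]]]' >/dev/null; python3 st.py
python3 -m pendant '[[255,[0,0,0.00027],[0,0,0.12]],[255,[0,0,0.00027],[0,0,0.12]],[255,[0,0,0.00027],[0,0,0.12]],[255,[0,0,0],[0,0,0]]]' ; python3 st.py
```

```text
time: 17.2
tcp_pos: [0.5255, -0.1389, 0.0892]
eef_rot: [[0.759, -0.651, 0.002], [-0.651, -0.759, 0.0], [0.002, -0.002, -1.0]]
ft_force: [-0.8, -0.1, 6.5]
width: 0.0441
grip_force: 60.3
q7 -1.532 M [ 0.147  0.084 -0.047] F [-0.42  0.57  6.07] tcp [ 0.52551 -0.13896  0.08921] yaw -0.71 eff 0.06 17.45
time: 17.78
tcp_pos: [0.5254, -0.1389, 0.0883]
eef_rot: [[0.474, -0.88, 0.002], [-0.88, -0.474, 0.0], [0.001, -0.002, -1.0]]
ft_force: [-1.5, 2.2, 9.4]
width: 0.0442
grip_force: 61.3
q7 -1.823 M [ 0.263  0.238 -0.076] F [-1.54  2.19  9.43] tcp [ 0.52545 -0.13891  0.08828] yaw -1.077 eff -1.54 17.7833
```

```bash
python3 -m pendant '[[0,[0,0,0],[0,0,0]],[0,[0,0,0],[0,0,0]],[0,[0,0,0],[0,0,0]],[0,[0,0,0],[0,0,0]],[0,[0,0,0],[0,0,0]],[0,[0,0,0],[0,0,0]],[0,[0,0,-0.01],[0,0,0]],[0,[0,0,-0.03],[0,0,0]],[0,[0,0,-0.04],[0,0,0]],[0,[0,0,-0.04],[0,0,0]]]'
python3 -m pendant '[[0,[0.03,0,0],[0,0,0]],[0,[0.03,0,0],[0,0,0]],[0,[0.02,0,0],[0,0,0]],[0,[0,0,0],[0,0,0]],[0,[0,0,0],[0,0,0]]]'
python3 - <<'E'
from h import *
a=[]
for n,r in(('scene',(slice(180,300),slice(285,395))),('side',(slice(210,330),slice(265,375)))):
    c,im=grab(n,n+'3.png');a+=[cv2.resize(im[r],(400,436),interpolation=2)]
cv2.imwrite('pics/z6.png',np.hstack(a))
E
```

```text
time: 18.62
tcp_pos: [0.5236, -0.1393, 0.2086]
eef_rot: [[0.48, -0.877, -0.002], [-0.877, -0.48, -0.001], [-0.0, 0.002, -1.0]]
ft_force: [1.2, 0.8, 0.4]
width: 0.0851
grip_force: 0.0
time: 19.03
tcp_pos: [0.5627, -0.2103, 0.2076]
eef_rot: [[0.479, -0.878, -0.0], [-0.878, -0.479, -0.001], [0.001, 0.0, -1.0]]
ft_force: [0.0, -0.3, 0.4]
width: 0.0857
grip_force: 0.0
```

View pics/z6.png

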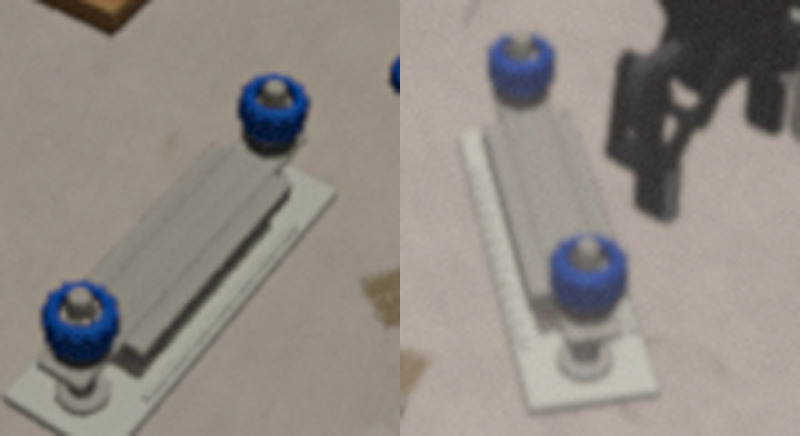

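Both ends now look alike. The nut is at scene-crop (273,110), the cap is under it with no red showing, and the gripper is clear.

```bash
python3 -c "
from rig import robot
print(robot.close_job())"
```

```text
the job is handed in; nothing more can be done
None
```

The wide nut is screwed onto the bare stud about half a turn past the spring cap (cap travel estimated at 6–7 mm, not measured directly), no red shows, the gripper is clear and the job was handed in at about 19 s.

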